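# Zero the tare knob, then hold the scale's flap at its index

## Robot

A 6-joint arm with a two-finger parallel gripper is mounted at the origin on a cart in front of the work surface, level with it; the furniture and walls round the work are solid. World frame = base frame: x ahead of the robot, y to its left, z up, the work surface at z = 0. Lengths are in m, angles in rad, forces in N, time in s.
With the tool pointing down it reaches from about 0.35 to 0.925 m from the base axis. Payload 6.4 kg.
Tool frame: the origin (TCP) lies at the very end of the fingers, on their centre line; the grasp point (between the pads) lies 19 mm behind it; z points along the fingers, y is the direction in which the jaws open and shut (so a half turn about z gives the same grasp; the last joint's range is limited). The gripper opens to 85 mm and grips with 20 to 120 N. Pads are 22 mm wide; open, the fingers measure 114 mm over their backs; the gripper's body (76 mm by 85 mm) begins 54 mm behind the grasp point. The pads swing forward as they close: fully open they stand 13 mm farther back than shut.
Start: joints at [-1.312, 0.245, 1.558, -0, 1.339, -0.174], TCP at [0.273, -0.59, 0.231] pointing down, gripper open.
Joint ranges: [-3.13, 3.13], [-1.02, 2.26], [0.13, 2.54], [-0.95, 4.09], [0.21, 2.88], [-2.74, 2.74]. Speed limits (rad/s): [2.57, 2.57, 3.14, 3.14, 3.14, 3.14].

## Interface

Orientations are given as a rotation vector (axis times angle).
In Python, from plant import arm, snapshot, camera_info, regions_of gives the robot as it stands.
- The arm moves only by the tool carry_out, never from a script. Its argument "plan" is a list that holds one entry, the list of rows, each a list of 7 numbers: the shift along the tool's x, y, z in mm, then the turn, a rotation vector about the tool's x, y, z in degrees, then the closure, from -1 (fully open) to 1 (shut). In form: [[[x, y, z, wx, wy, wz, jaw], ...]]. A call has 1 to 8 rows; each row shifts and turns the commanded pose from where the row before left it, along the tool's axes as they then stand; what a row does not reach is not made up. A row lasts 1/8 s, in which the tool goes at most 62.5 mm and 10.7 degrees, less where a joint would pass 70% of its speed; a pose out of reach is approached as far as the arm can. A call with a gripper value outside its range is refused whole. The fingers move at their own pace and stop on an object; "squeeze" is the grip in N (left out, the last holds). Time passes only in rows, so rows that do not move let the fingers close. It gives the time, the measured TCP pose, the force and the opening at its end, in the units of the state.
- arm.read_state(): the state, without advancing time (a new reading comes with each control period).
- snapshot(name): name is "scene" or "top"; returns (picture, depth): 420x560x3 uint8, red, green, blue; 420x560 float32, m along the optical axis (not along the pixel's ray), 0 where there is no reading.
- camera_info(name): a dict with "fx", "fy", "cx", "cy" (pixels), "world_to_cam" (4x4, takes a point from world to camera coordinates). Camera axes: x right, y up, looking along -z (the intrinsics and any distortion apply to the point x, -y, -z); pixel columns grow to the right and rows downward; lengths in m; the calibration is good to about 2 mm. A picture is of the moment at which its call begins. camera_info takes no time and is no camera call.
- arm.hand_in(): hands the job in, once; it reports no verdict.
Trained networks look in the newest picture that a camera, given by its name, has taken for a name from the list of things; names that differ only in an ending like _2 or _b are one class to them, and where a whole thing is asked for, a point or a joint stands for the part that bears it (a point fixed in the world has none). Each returns a list of dicts, best first, with "confidence" (0 to 1); they miss things now and then, are a little off and sometimes report something else, mostly with a low value. They report only what shows in the picture. A call takes as long as a camera call.
- regions_of(camera, label): "pixels" (420x560 bool, what is visible of it) and "bbox" ([left, top, width, height] in pixels, round what is visible of it).
The state is a dict: "time_s": time; "qpos": joint angles; "dq": joint speeds; "effort": joint torques, N m; "eef_pos": TCP position; "eef_rot": TCP orientation; "force": force on the tool from outside, world axes, zero at the start; "moment": the same for the moment, N m; "width": opening from 0.0 (shut) to 1.0 (fully open).
Only numpy, scipy, OpenCV 4.12 (cv2) and the standard library are available. Lean on these libraries where they do the work, as an engineer would, in place of code of your own. Each camera call takes 0.05 s, during which the arm holds its last target.

## Task

Get the shielded scale ready for a sample: with the flap still shut, turn the black tare knob until its red pointer stands on the green zero mark and leave it there. Then lift the flap by its orange handle until it stands at the same angle as the red index arm on the quadrant, and finish while still holding it there, steady, by the handle, because it falls shut when let go. Do not shift the index arm or disturb the other things on the table.

Things in the scene. Friction and masses are not known exactly. Their poses are not given: they have to be found in the camera images.
- station: Fixed scale: grey plinth (x -100..100, y -215..115 mm), white open chamber 170x190 mm, top 96 mm up, with a steel pan inside, knob housing on its right, quadrant arc (to 231 mm up) on its left. Origin: on the table below the chamber's centre; x points from the chamber's front to its back (away from the robot at yaw 0), y left, z up. Position and yaw vary.
- knob (a joint): Tare knob angle, rad, about the vertical: 0 = red pointer on the green zero mark, on the knob's far side (station +x); positive = counterclockwise from above; range -1.6..1.6. Starts counterclockwise of zero, at 0.55 to 1.35. Friction 0.04 N m keeps it where it is left.
- knob_grip (a point): On the knob's axis at gripping height, (-30,-165,84) mm in the station frame. The black bar grip, 12 mm wide, 46 long, spans 66 to 95 mm above the table, on a 50 mm disc. Turns with the knob: x runs along the bar to the pointer end. Housing 100x90 mm, top 60 mm up; the chamber's right wall is 70 mm left of the axis.
- flap (a joint): Angle of the chamber's hinged flap (clear pane in a dark frame, 186 mm wide), rad: 0 = shut and level, grows as its front edge is lifted, up to 1.4. 0.2 to 0.37 kg with its handle; falls shut when let go (1 to 2 N at the handle holds it). A small yellow pointer is on its left edge 130 mm from the hinge.
- flap_hinge (a point): Centre of the flap's level hinge axis, along the chamber's back rim: at (85, 0, 100.5) mm in the station's frame, the axis running along the station's y. The point turns with the flap.
- handle (a point): Orange round bar fixed to the flap: 10 mm thick, 110 long, along its own y, parallel to the hinge and 215 mm from it; stalks at its ends join it to the flap's edge, 42 mm off (free gap). Origin: bar's middle; at flap angle a it is at x = 85 - 215 cos a, y = 0, z = 100.5 + 215 sin a mm in the station frame. Its x points to the hinge.
- index (a joint): Angle of the red index arm, rad, measured like the flap's angle about the same hinge axis: the flap is at the mark when both angles are equal (0.6 to 1.0 here). A red bar beside the quadrant. Stiff (0.5 N m); it does not block or carry the flap.
- index_tip (a point): Middle of the red clip (30x14x10 mm) at the end of the index arm, beside the quadrant on the station's left: 138 mm from the hinge axis, 114 mm left of the chamber's middle. It turns with the arm: its x axis points along the arm towards the hinge.
- tube: Bystander, loose, to be left alone: clear sample tube with white cap, lying, 20x78x20 mm; origin at the centre of its underside.
- lid: Bystander, loose, to be left alone: flat red screw lid, 56 mm across, 13 mm high; origin at the centre of its underside.
- pen: Bystander, loose, to be left alone: slim white and navy pen-shaped tube, lying, 16x140x16 mm; origin at the centre of its underside.
- vial: Bystander, loose, to be left alone: small glass vial with white cap, 45 mm across, 68 mm high; origin at the centre of its underside.
- resin: Bystander, loose, to be left alone: squat dark brown jar with cream lid, 54 mm across, 32 mm high; origin at the centre of its underside.
- flask: Bystander, loose, to be left alone: slim aluminium flask, 41 mm across, 106 mm high; origin at the centre of its underside.

How it is judged:
By the outcome, as a careful person would: the job done as asked, in the order asked, and still so for the second after the job is handed in, while the arm keeps its last pose, push and grip.
It also fails if it takes over 51 s, if anything falls off the work surface, if the arm or the gripper's body presses on something with over 40 N, if the wrist force passes 120 N, or if a joint passes its speed limit or range.

## Working session

There is one attempt and no reset: what is moved stays moved. The work goes in short steps, Python scripts to look and compute and a tool call to move; the robot and the scene stay as the last step left them, time stands still between calls to the robot, and variables do not carry over. Pictures are saved under pics/ and viewed, and the job is handed in when it is done.

Besides the shell and the picture viewer there is one more tool, called by a JSON object that holds its "api" and its "payload". carry_out: Moves the arm, as the interface text tells. Its arguments: {"type":"object","properties":{"plan":{"type":"array","items":{"type":"array","items":{"type":"array","items":{"type":"number"}}}},"squeeze":{"type":"number"}},"required":["plan"]}

```bash
ls; mkdir -p pics
python3 - <<'E'
from plant import arm, snapshot, camera_info
import cv2,numpy as np
for n in ("scene","top"):
    p,d=snapshot(n); cv2.imwrite(f"pics/{n}0.png",p[:,:,::-1]); np.save(f"/tmp/{n}d.npy",d)
    print(n,{k:(np.round(v,4).tolist() if not np.isscalar(v) else v) for k,v in camera_info(n).items()})
print(arm.read_state())
E
```

```text
pics
scene {'fx': 409.92715782371624, 'fy': 409.92715782371624, 'cx': 276.63447683561253, 'cy': 211.47039181508276, 'world_to_cam': [[-0.8003, -0.5995, 0.0111, 0.4469], [0.391, -0.5079, 0.7675, -0.2774], [-0.4545, 0.6186, 0.6409, -1.0052], [0.0, 0.0, 0.0, 1.0]]}
top {'fx': 430.4888814589391, 'fy': 430.4888814589391, 'cx': 271.112633852433, 'cy': 212.8329413259633, 'world_to_cam': [[0.0272, -0.9996, -0.0012, -0.0213], [0.9942, 0.0269, 0.1046, -0.5548], [-0.1045, -0.004, 0.9945, -1.3309], [0.0, 0.0, 0.0, 1.0]]}
{'time_s': 0.1, 'qpos': array([-1.31212301e+00,  2.45771179e-01,  1.55889906e+00, -2.57033549e-05,
        1.33868724e+00, -1.74087546e-01]), 'dq': array([-0.00052233, -0.00175059, -0.00311062, -0.00122862, -0.00018353,
       -0.00020942]), 'effort': array([ 8.26924816e-05, -4.30680835e+01, -3.27124679e+01, -1.55072071e-04,
        2.92198776e-03,  1.21598443e-06]), 'eef_pos': array([ 0.27247255, -0.58958107,  0.23026954]), 'eef_rot': array([-3.06661061e+00, -6.74117743e-01,  1.56369332e-04]), 'force': array([ 0.41857477, -0.00783363,  0.05964157]), 'moment': array([-0.01175299,  0.00296357,  0.03173318]), 'width': 0.9976319198571604}
```

View pics/scene0.png

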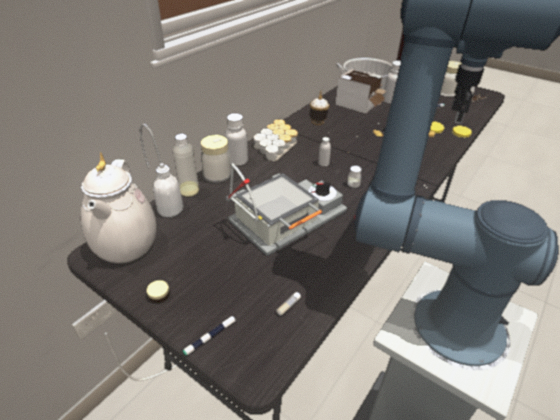

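View pics/top0.png

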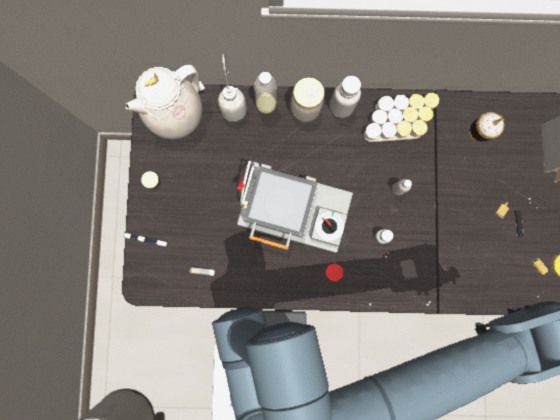

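The station is near the middle of the top view, around (285,205). Its knob is at (330,226), the orange handle at (268,241) and the red index arm at (243,178). Next I'll zoom in and run the networks.

```bash
cat > h.py <<'E'
import numpy as np, cv2
from plant import arm, snapshot, camera_info, regions_of
def proj(n,P):
    c=camera_info(n); P=np.atleast_2d(P); W=np.array(c["world_to_cam"])
    q=P@W[:3,:3].T+W[:3,3]
    return np.c_[c["cx"]+c["fx"]*q[:,0]/-q[:,2], c["cy"]-c["fy"]*q[:,1]/-q[:,2]]
def ray(n,uv):
    c=camera_info(n); uv=np.atleast_2d(uv); W=np.array(c["world_to_cam"]); R=W[:3,:3]
    d=np.c_[(uv[:,0]-c["cx"])/c["fx"],-(uv[:,1]-c["cy"])/c["fy"],-np.ones(len(uv))]
    return -R.T@W[:3,3], d@R
def at(n,uv,dep):
    o,d=ray(n,uv); return o+d*np.asarray(dep).reshape(-1,1)
def plane(n,uv,z):
    o,d=ray(n,uv); return o+d*((z-o[2])/d[:,2])[:,None]
def st(x,y,yaw,P):
    P=np.atleast_2d(P); c,s=np.cos(yaw),np.sin(yaw)
    return np.c_[x+c*P[:,0]-s*P[:,1], y+s*P[:,0]+c*P[:,1], P[:,2]]
def tri(uvs,uvt):
    A=[];b=[]
    for n,uv in (("scene",uvs),("top",uvt)):
        o,d=ray(n,uv); d=d[0]/np.linalg.norm(d[0]); M=np.eye(3)-np.outer(d,d); A.append(M); b.append(M@o)
    return np.linalg.lstsq(np.vstack(A),np.hstack(b),rcond=None)[0]
E
python3 - <<'E'
from h import *
P={}
for n in("scene","top"):
    P[n],d=snapshot(n)
    for l in("handle","knob","index_tip","knob_grip","station","index","flap"):
        for r in regions_of(n,l)[:2]:
            m=r["pixels"]; v,u=np.nonzero(m); dd=d[m]; ok=dd>0
            w=at(n,np.c_[u,v][ok],dd[ok]) if ok.any() else np.zeros((1,3))
            print(n,l,round(r["confidence"],2),r["bbox"],u.mean().round(1),v.mean().round(1),np.median(w,0).round(3))
for n,(a,b,c,e) in {"scene":(220,155,140,100),"top":(225,150,140,105)}.items():
    z=cv2.resize(P[n][b:b+e,a:a+c],None,fx=5.7,fy=5.7,interpolation=cv2.INTER_CUBIC); cv2.imwrite(f"pics/{n}z0.png",z[:,:,::-1])
E
```

```text
scene handle 0.95 [236.9, 175.6, 83.8, 54.9] 278.8 199.6 [ 0.57  -0.025  0.101]
scene knob 0.57 [316.6, 182.9, 14.9, 12.9] 322.5 188.8 [ 0.512 -0.179  0.073]
scene index_tip 0.52 [226.5, 182.6, 20.8, 17.0] 237.2 188.7 [0.639 0.078 0.17 ]
scene knob_grip 0.49 [314.3, 179.6, 13.3, 18.6] 322.6 188.7 [ 0.512 -0.179  0.074]
scene station 0.94 [226.9, 164.4, 121.5, 94.3] 282.0 209.7 [ 0.543 -0.006  0.085]
scene index 0.52 [222.2, 179.2, 26.7, 20.8] 234.4 191.6 [0.678 0.069 0.123]
scene flap 0.9 [236.9, 171.6, 83.3, 57.2] 279.0 200.0 [ 0.569 -0.025  0.101]
top handle 0.63 [248.0, 166.8, 69.9, 81.8] 280.1 202.7 [ 0.58  -0.033  0.104]
top knob 0.45 [323.8, 216.0, 15.2, 18.6] 329.4 225.4 [ 0.517 -0.184  0.069]
top knob 0.3 [189.8, 265.9, 24.8, 7.6] 202.7 270.5 [0.368 0.203 0.018]
top index_tip 0.59 [238.8, 179.6, 6.9, 9.4] 241.0 184.8 [0.61  0.077 0.214]
top knob_grip 0.46 [325.6, 213.9, 13.6, 21.5] 329.5 225.0 [ 0.518 -0.184  0.069]
top knob_grip 0.23 [393.1, 178.1, 15.9, 18.1] 401.4 186.6 [ 0.642 -0.404  0.08 ]
top station 0.81 [237.7, 162.5, 113.6, 87.6] 292.6 207.8 [ 0.568 -0.068  0.101]
top station 0.44 [123.5, 234.0, 44.1, 12.4] 144.7 238.6 [0.463 0.394 0.015]
top index 0.16 [188.2, 265.2, 28.3, 7.0] 201.7 270.6 [0.368 0.208 0.018]
top flap 0.55 [243.0, 162.3, 74.2, 84.4] 279.8 202.9 [ 0.579 -0.032  0.104]
```

View pics/scenez0.png

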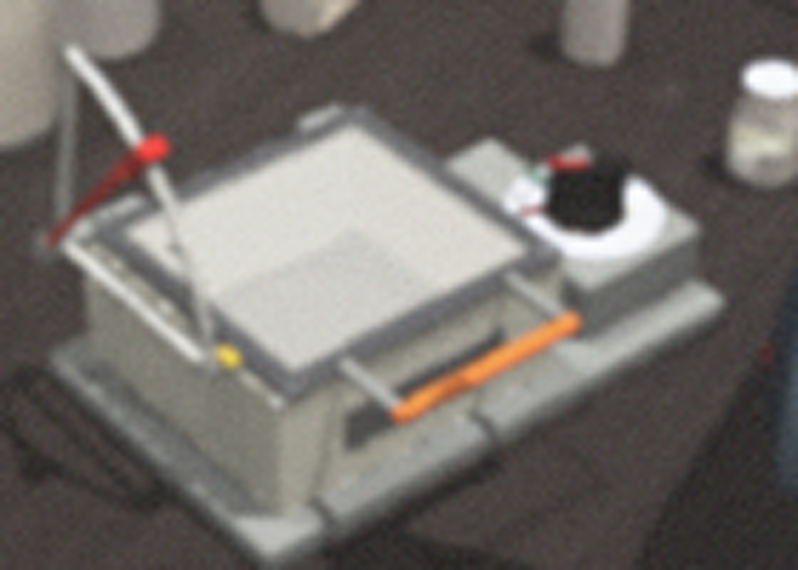

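View pics/topz0.png

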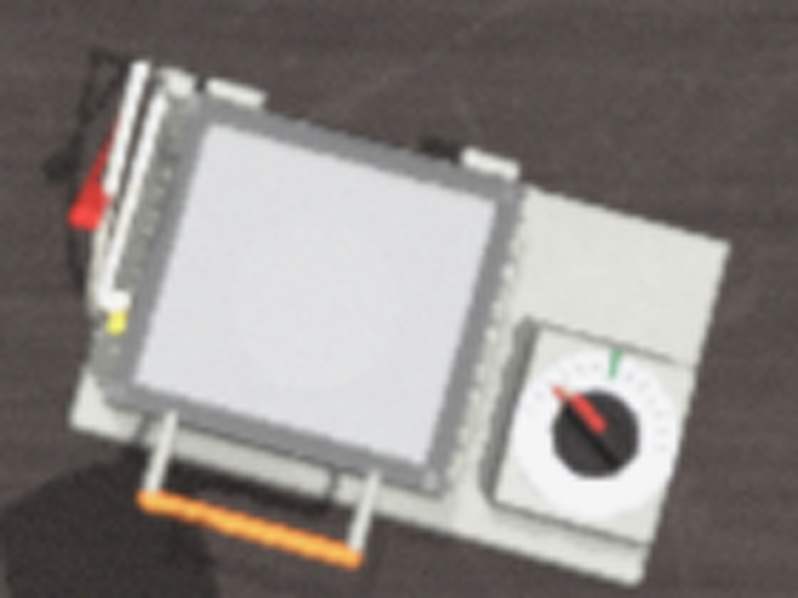

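Top zoom: handle ends at crop (145,499) and (360,560), knob disc centre about (595,434), pointer tip (557,388), green mark (615,362), and red clip (88,215), with the clip at (152,149) in the scene crop. I'll fit the station pose to these points.

```bash
cat > fit.py <<'E'
from h import *
from scipy.optimize import least_squares
def uv(n,p):
    a,b={"scene":(220,155),"top":(225,150)}[n]; return np.array([a+(p[0]+.5)/5.7-.5,b+(p[1]+.5)/5.7-.5])
C=[("top",(145,499),(-130,55,100.5)),("top",(360,560),(-130,-55,100.5)),
("top",(540,322),(20,-120,60)),("top",(692,368),(20,-210,60)),("top",(640,545),(-80,-210,60)),("top",(497,495),(-80,-120,60)),
("scene",(403,411),(-130,55,100.5)),("scene",(572,322),(-130,-55,100.5)),("scene",(697,228),(-80,-210,60))]
def f(p,idx=None):
    return np.array([proj(n,st(p[0],p[1],p[2],np.array(P)/1000)+[0,0,p[3]])[0]-uv(n,q) for n,q,P in C])
r=least_squares(lambda p:f(p).ravel(),[.56,-.03,-.2,0],loss="soft_l1")
x,y,yaw,dz=r.x
if __name__=="__main__":
    print(r.x.round(4)); print(f(r.x).round(2).tolist())
    T=tri(uv("scene",(152,149)),uv("top",(88,215))); 
    inv=lambda T:np.array([[np.cos(yaw),np.sin(yaw)],[-np.sin(yaw),np.cos(yaw)]])@(T[:2]-[x,y])
    def show(k,T): i=inv(T); print(k,(i*1000).round(1),T[2]*1000-dz*1000); return i
    i=show("clip",T); print("index",np.arctan2(T[2]-dz-.1005,.085-i[0]),np.hypot(T[2]-dz-.1005,.085-i[0]))
    for c,q in(("tip",(557,388)),("base",(603,430)),("green",(615,362)),("disc",(595,434))):
        for z in(.062,.068,.095):
            show(c+str(z),plane("top",uv("top",q),z)[0])
    for n,a in(("scene",(220,155)),("top",(225,150))):
        im,_=snapshot(n)
        im=cv2.resize(im[a[1]:a[1]+105,a[0]:a[0]+140],None,fx=5.7,fy=5.7,interpolation=cv2.INTER_CUBIC)
        pts=[(-130,55,100.5),(-130,-55,100.5),(-30,-165,95),(20,-210,60),(-100,-215,12),(100,-215,12),(85,93,100),(85,-93,100)]+[(85-138*np.cos(t),114,100.5+138*np.sin(t)) for t in(.6,.7,.8,.9,1.)]
        for u in proj(n,st(x,y,yaw,np.array(pts)/1000)+[0,0,dz]):
            w=(u-np.array(a)+.5)*5.7-.5; cv2.circle(im,tuple(int(round(k)) for k in w),4,(255,0,255),1)
        cv2.imwrite(f"pics/{n}fit.png",im[:,:,::-1])
E
python3 fit.py
```

```text
[ 0.5863 -0.0322 -0.242  -0.0021]
[[0.64, 0.07], [-1.45, -0.78], [-0.51, 0.07], [0.99, -0.31], [2.02, -0.1], [-1.26, 0.87], [0.12, 0.59], [-0.57, 0.2], [0.68, -0.77]]
clip [-10.2 112.9] 215.86351473355802
index 0.8806856670755532 0.14959435832062712
tip0.062 [ -12.2 -139.1] 64.14999527337434
tip0.068 [ -13.  -138.6] 70.14999527337434
tip0.095 [ -16.3 -136.2] 97.14999527337426
base0.062 [ -27.6 -168.8] 64.14999527337434
base0.068 [ -28.3 -168.1] 70.14999527337434
base0.095 [ -31.3 -165.1] 97.14999527337426
green0.062 [   9.7 -165.8] 64.14999527337434
green0.068 [   8.9 -165.1] 70.14999527337434
green0.095 [   5.2 -162.2] 97.14999527337426
disc0.062 [ -30.9 -165.2] 64.14999527337434
disc0.068 [ -31.5 -164.6] 70.14999527337434
disc0.095 [ -34.4 -161.6] 97.14999527337426
```

```bash
python3 -c "
import cv2,numpy as np
a=cv2.imread('pics/scenefit.png');b=cv2.imread('pics/topfit.png')
cv2.imwrite('pics/fit.png',cv2.resize(np.vstack([a[:500],b]),None,fx=.55,fy=.55))"
```

```text
(no output)
```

View pics/fit.png

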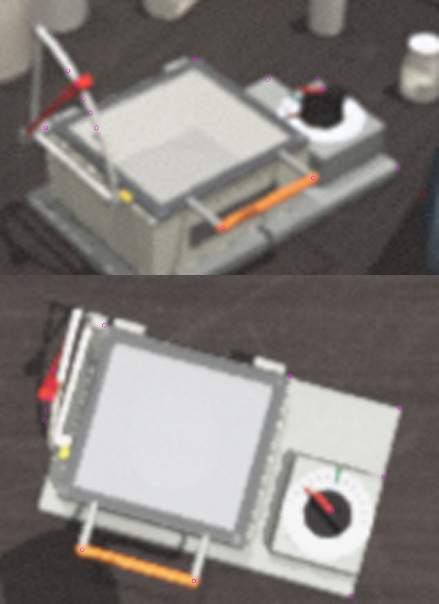

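```bash
cat > idx.py <<'E'
from fit import *
import sys
def avg(n,k=4):
    return np.mean([snapshot(n)[0].astype(float) for _ in range(k)],0)
if __name__=="__main__":
    out=[];S=12
    for n,(a,b,c,e) in(("scene",(222,170,40,40)),("top",(228,160,30,40))):
        im=avg(n); cr=im[b:b+e,a:a+c]; np.save(f"/tmp/{n}i.npy",im)
        z=cv2.resize(cr.astype(np.float32),None,fx=S,fy=S,interpolation=cv2.INTER_CUBIC)
        red=z[...,0]-np.maximum(z[...,1],z[...,2])
        m=(red>45)
        best=[]
        pose=[x,y,yaw,dz]
        for t in np.arange(.6,1.05,.01):
          for du in np.arange(-3,3.1,1):
           for dv in np.arange(-3,3.1,1):
            sil=np.zeros(m.shape,np.uint8)
            for (r0,r1,w,h) in((123,153,7,5),(10,140,2.,3)):
                P=[(85-r*np.cos(t)+k*np.sin(t),114+j,100.5+r*np.sin(t)+k*np.cos(t)) for r in(r0,r1) for j in(-w,w) for k in(-h,h)]
                q=(proj(n,st(x,y,yaw,np.array(P)/1000)+[0,0,dz])+[du*.5,dv*.5]-[a,b]+.5)*S-.5
                cv2.fillConvexPoly(sil,cv2.convexHull(q.round().astype(np.int32)),1)
            best.append(((sil&m).sum()/(sil|m).sum(),t,du*.5,dv*.5))
        B=np.array(best); z0=B[(B[:,2]==0)&(B[:,3]==0)]
        print(n,"no shift",z0[z0[:,0].argmax()].round(3),"free",B[B[:,0].argsort()[::-1][:6]].round(3).tolist())
        z=np.clip(z,0,255).astype(np.uint8); z[cv2.morphologyEx(m.astype(np.uint8),cv2.MORPH_GRADIENT,np.ones((3,3)))>0]=(0,255,0)
        out.append(np.clip(z,0,255))
    o=np.hstack([out[0],out[1]]); cv2.imwrite("pics/idx.png",cv2.resize(o,None,fx=.9,fy=.9)[:,:,::-1])
E
python3 idx.py
```

```text
Traceback (most recent call last):
  File "idx.py", line 20, in <module>
    q=(proj(n,st(x,y,yaw,np.array(P)/1000)+[0,0,dz])+[du*.5,dv*.5]-[a,b]+.5)*S-.5
       ~~~~^^^^^^^^^^^^^^^^^^^^^^^^^^^^^^^^^^^^^^^^^
  File "h.py", line 4, in proj
    c=camera_info(n); P=np.atleast_2d(P); W=np.array(c["world_to_cam"])
ValueError: time passes only in moves, steps and waits
```

```bash
sed -i 's/^from plant import.*/from plant import arm, snapshot, camera_info as _ci, regions_of\nimport functools\ncamera_info=functools.lru_cache(_ci)/' h.py
python3 idx.py; python3 -c "
from h import *
print(arm.read_state()['time_s'])"
```

```text
scene no shift [0.635 0.89  0.    0.   ] free [[0.707, 0.86, 0.0, -1.5], [0.685, 0.85, -0.5, -1.5], [0.68, 0.87, 0.0, -1.0], [0.679, 0.86, 0.5, -1.5], [0.675, 0.87, 0.5, -1.5], [0.672, 0.88, 0.5, -1.0]]
top no shift [0.45 0.88 0.   0.  ] free [[0.517, 0.87, -1.5, -0.5], [0.516, 0.87, -1.0, -0.5], [0.515, 0.85, -1.0, -1.0], [0.515, 0.88, -1.5, 0.0], [0.515, 0.85, -0.5, -1.0], [0.514, 0.85, -1.0, -1.5]]
1.6
```

View pics/idx.png

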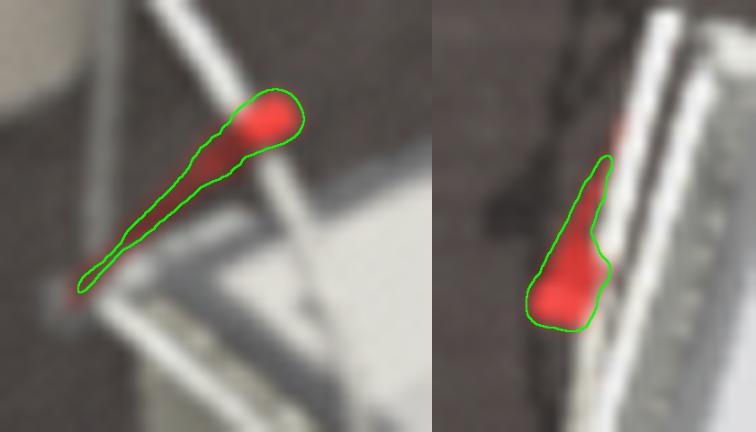

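Run:
```python
from h import *
s=np.load("/tmp/scenei.npy");t=np.load("/tmp/topi.npy")
A=cv2.resize(s[178:203,304:340],None,fx=11,fy=11,interpolation=cv2.INTER_CUBIC);B=cv2.resize(t[207:244,310:348],None,fx=10,fy=10,interpolation=cv2.INTER_CUBIC)
H=380;o=np.zeros((H,396+390,3));o[:A.shape[0],:A.shape[1]]=A;o[:B.shape[0],400:400+B.shape[1]]=B
cv2.imwrite("pics/knob.png",np.clip(o,0,255)[:,:,::-1].astype(np.uint8))
```

```text
(no output)
```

View pics/knob.png

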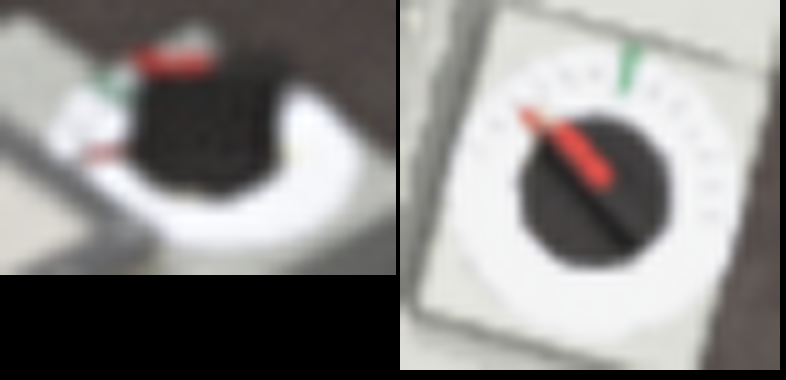

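```bash
cat > kn.py <<'E'
from fit import *
inv=lambda T:(np.array([[np.cos(yaw),np.sin(yaw)],[-np.sin(yaw),np.cos(yaw)]])@(T[:2]-[x,y]))*1000
E
python3 - <<'E'
from kn import *
f=lambda q,z:inv(plane("top",np.array([310+(q[0]-399.5)/10-.5,207+(q[1]+.5)/10-.5]),z)[0])
ax=np.array([-30,-165])
a=f((606,184),.093);b=f((556,128),.093);print("strip",a,b,np.arctan2(*(b-a)[::-1]))
t=f((527,114),.065);print("tip",t,np.arctan2(*(t-ax)[::-1]))
g=f((629,70),.061);print("green",g,np.arctan2(*(g-ax)[::-1]))
c=f((596,190),.066);print("disc",c); print("disc-rel",np.arctan2(*(t-c)[::-1]),np.arctan2(*(g-c)[::-1]))
k=st(x,y,yaw,[(-.03,-.165,.084)]);print("axis world",k)
for ang in(1.05,): 
  print(yaw+ang)
from scipy.spatial.transform import Rotation as R
s=arm.read_state();print(R.from_rotvec(s['eef_rot']).as_matrix().round(3),s['eef_pos'])
E
```

```text
strip [ -31.02452622 -164.64422552] [ -18.69146367 -145.91063846] 0.9885807800330906
tip [ -13.52725258 -138.93323946] 1.0072187522739577
green [   8.49761784 -166.14679424] -0.029779900135597684
disc [ -30.64476621 -165.15276661]
disc-rel 0.9924176502872734 -0.02538971635795704
axis world [[ 0.51764497 -0.18520346  0.084     ]]
0.8080096082301023
[[ 0.908  0.419 -0.   ]
 [ 0.419 -0.908  0.   ]
 [ 0.    -0.    -1.   ]] [ 0.27258895 -0.5900919   0.23127966]
```

Index is about 0.875 rad. The knob is at about +1.0 rad relative to the green mark, so it needs roughly -58°. Now moving over the knob, still high up.

{"api": "carry_out", "payload": {"plan": [[[49, -33, 0, 0, 0, 0, 0], [49, -33, 0, 0, 0, 0, 0], [49, -33, 0, 0, 0, 0, 0], [49, -33, 0, 0, 0, 0, 0], [49, -33, 0, 0, 0, 0, 0], [49, -33, 0, 0, 0, 0, 0], [49, -33, 0, 0, 0, 0, 0], [49, -33, 0, 0, 0, 0, 0]]], "squeeze": 30}}

```text
time_s: 2.6
eef_pos: [0.5186, -0.1843, 0.2317]
eef_rot: [3.068, 0.674, 0.001]
force: [-0.2, -0.5, 0.4]
width: 0.499
```

{"api": "carry_out", "payload": {"plan": [[[0, 0, 10, 0, 0, -9, 0], [0, 0, 20, 0, 0, -9.7, 0], [0, 0, 0, 0, 0, 0, 0]]]}}

```text
time_s: 2.98
eef_pos: [0.5169, -0.1852, 0.1997]
eef_rot: [-2.916, -1.161, 0.003]
force: [0.3, -0.5, -0.5]
width: 0.499
```

{"api": "carry_out", "payload": {"plan": [[[0, 0, 35, 0, 0, 0, 0], [0, 0, 35, 0, 0, 0, 0], [0, 0, 30, 0, 0, 0, 0], [0, 0, 15, 0, 0, 0, 0], [0, 0, 12, 0, 0, 0, 0], [0, 0, 0, 0, 0, 0, 0]]]}}

```text
time_s: 3.72
eef_pos: [0.5178, -0.1861, 0.0743]
eef_rot: [-2.918, -1.163, 0.0]
force: [-0.2, 0.5, 0.1]
width: 0.501
```

```bash
cat > v.py <<'E'
from h import *
import sys
o=[]
for n,(a,b,c,e) in(("scene",(220,140,140,115)),("top",(225,150,140,115))):
    p,_=snapshot(n); o.append(cv2.resize(p[b:b+e,a:a+c],None,fx=2.8*1.0,fy=2.8,interpolation=cv2.INTER_CUBIC)); cv2.imwrite(f"/tmp/{n}.png",p[:,:,::-1])
cv2.imwrite(f"pics/{sys.argv[1]}.png",np.hstack(o)[:,:,::-1])
E
python3 v.py a1
```

```text
(no output)
```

View pics/a1.png

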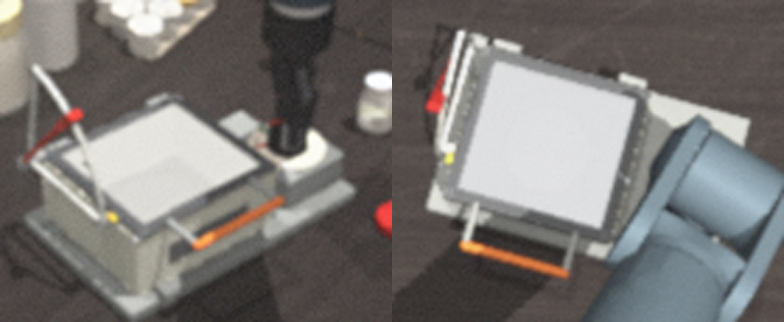

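The fingers stand around the knob (scene half, about (285,135)) and nothing is touched. Closing.

{"api": "carry_out", "payload": {"plan": [[[0, 0, 1, 0, 0, 0, 1], [0, 0, 0, 0, 0, 0, 1], [0, 0, 0, 0, 0, 0, 1], [0, 0, 0, 0, 0, 0, 1]]], "squeeze": 30}}

```text
time_s: 4.32
eef_pos: [0.5174, -0.1854, 0.0741]
eef_rot: [-2.916, -1.163, 0.001]
force: [-3.6, 3.5, 7.3]
width: 0.13
```

```bash
python3 -c "
from h import *
s=arm.read_state();print(s['force'],s['moment'],s['width'],s['qpos'],s['eef_rot'])"
```

```text
[-3.63364647  3.54948413  7.31692255] [ 0.55994712  0.63861815 -0.01119394] 0.12973867820094742 [-5.50620756e-01  2.14626928e-01  1.90983321e+00  4.66165667e-04
  1.01906490e+00  2.60856049e-01] [-2.91636515e+00 -1.16326928e+00  1.31353650e-03]
```

{"api": "carry_out", "payload": {"plan": [[[0, 0, -1, 0, 0, 8, 1], [0, 0, 0, 0, 0, 10, 1], [0, 0, 0, 0, 0, 10, 1], [0, 0, 0, 0, 0, 10, 1], [0, 0, 0, 0, 0, 10, 1], [0, 0, 0, 0, 0, 9.8, 1], [0, 0, 0, 0, 0, 0, 1], [0, 0, 0, 0, 0, 0, 1]]]}}

```text
time_s: 5.32
eef_pos: [0.5177, -0.1868, 0.0742]
eef_rot: [3.116, -0.386, 0.001]
force: [0.3, -4.5, -4.4]
width: 0.13
```

```bash
python3 -c "
from h import *
s=arm.read_state();print(s['force'],s['moment'],s['width'],s['eef_rot'],2*np.arctan2(*s['eef_rot'][1::-1]))"; python3 v.py a2
```

```text
[ 0.27924754 -4.51178173 -4.44983398] [-1.00307394 -0.01072334 -0.03360383] 0.12973497387694727 [ 3.11618823e+00 -3.86422109e-01  5.48234318e-04] -0.24674985153666001
```

View pics/a2.png

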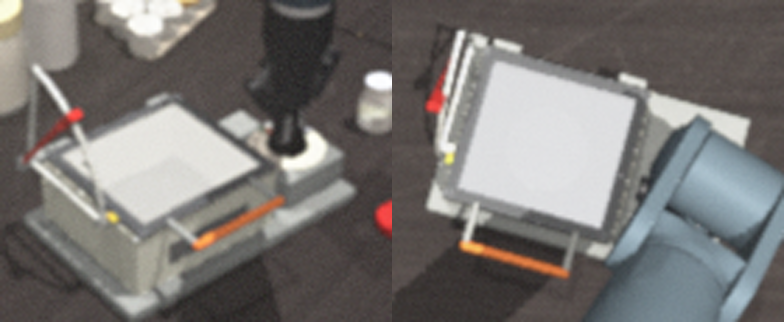

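{"api": "carry_out", "payload": {"plan": [[[0, 0, 0, 0, 0, 0, 0], [0, 0, 0, 0, 0, 0, 0], [0, 0, -10, 0, 0, 0, 0], [0, 0, -50, 0, 0, 0, 0], [0, 0, -60, 0, 0, 0, 0], [-25, -41.5, 0, 0, 0, 0, 0], [-25, -41.5, 0, 0, 0, 0, 0], [-25, -41.5, 0, 0, 0, 0, 0]]]}}

```text
time_s: 6.42
eef_pos: [0.4755, -0.0455, 0.1954]
eef_rot: [-3.117, 0.391, -0.003]
force: [0.3, 0.4, 0.7]
width: 0.5
```

{"api": "carry_out", "payload": {"plan": [[[-25, -41.5, 0, 0, 0, 0, 0.25], [0, 0, 0, 0, 0, -10, 0.25], [0, 0, 0, 0, 0, -10, 0.25], [0, 0, 0, 0, 0, -10, 0.25], [0, 0, 0, 0, 0, -10, 0.25], [0, 0, 0, 0, 0, -10, 0.25], [0, 0, 0, 0, 0, -10, 0.25]]]}}

```text
time_s: 7.3
eef_pos: [0.462, -0.0003, 0.1952]
eef_rot: [2.891, 1.229, 0.002]
force: [0.3, 0.0, 0.6]
width: 0.377
```

```bash
python3 v.py a3
cat > knz.py <<'E'
from h import *
import sys
s=np.mean([cv2.resize(snapshot("scene")[0],None,fx=1,fy=1).astype(float) for _ in range(3)],0);t=np.mean([snapshot("top")[0].astype(float) for _ in range(3)],0)
A=cv2.resize(s[178:203,304:340],None,fx=11,fy=11,interpolation=cv2.INTER_CUBIC);B=cv2.resize(t[207:244,310:348],None,fx=10,fy=10,interpolation=cv2.INTER_CUBIC)
o=np.zeros((380,786,3));o[:A.shape[0],:A.shape[1]]=A;o[:B.shape[0],400:400+B.shape[1]]=B
cv2.imwrite(f"pics/{sys.argv[1]}.png",np.clip(o,0,255)[:,:,::-1].astype(np.uint8))
E
python3 knz.py k2
```

```text
(no output)
```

View pics/a3.png

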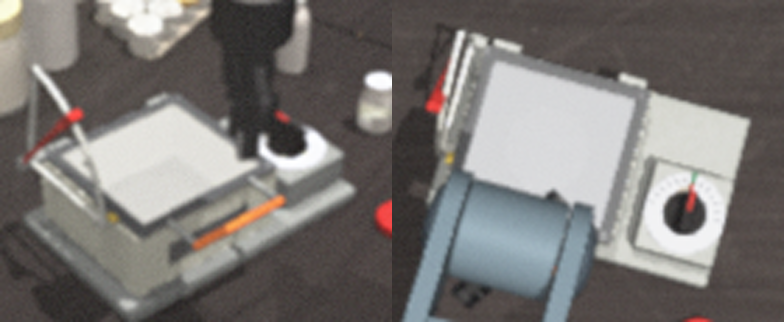

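View pics/k2.png

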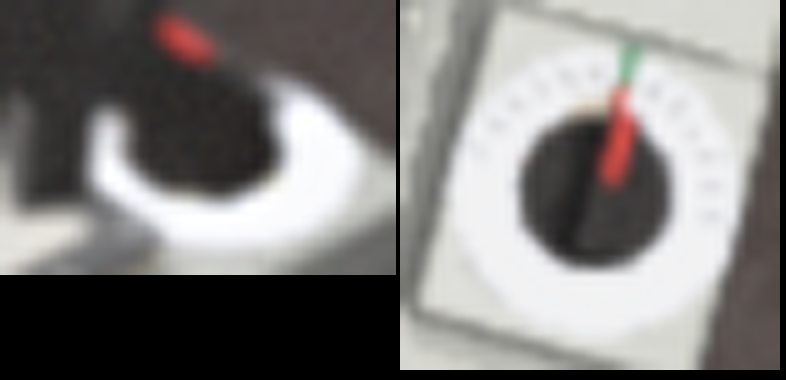

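The pointer now stands close to the green mark: low tip near k2 (619,92), green at (629,65). I'll measure what is left.

Run:
```python
from kn import *
t=np.mean([snapshot("top")[0].astype(float) for _ in range(3)],0)
v,u=np.mgrid[207:244,310:348]; c=t[207:244,310:348]
red=np.clip(c[...,0]-c[...,1:].max(-1)-40,0,None); gr=np.clip(c[...,1]-c[...,0]-25,0,None)
ax=np.array([-30.6,-165.2])
for q,n,z in((red,"red",None),(gr,"green",.061)):
    m=q>0; print(n,m.sum(),(u*q).sum()/q.sum(),(v*q).sum()/q.sum())
g=inv(plane("top",[(u*gr).sum()/gr.sum(),(v*gr).sum()/gr.sum()],.061)[0]); print("green",g,np.arctan2(*(g-ax)[::-1]))
# red principal axis for rows on strip top
P=np.array([inv(k) for k in plane("top",np.c_[u[red>0],v[red>0]],.0945)]);w=red[red>0]
far=P[:,0]<-8
mu=np.average(P,axis=0,weights=w);C=np.cov(P.T,aweights=w);e=np.linalg.eigh(C)[1][:,1];e*=np.sign(e[0])
print("red axis",mu,np.arctan2(e[1],e[0]), "centroid angle",np.arctan2(*(mu-ax)[::-1]))
f=lambda q,z:inv(plane("top",np.array([310+(q[0]-399.5)/10-.5,207+(q[1]+.5)/10-.5]),z)[0])
a=f((612,184),.093);b=f((627,115),.093);tp=f((620,92),.066)
print("strip",a,b,np.arctan2(*(b-a)[::-1]),"tip",tp,np.arctan2(*(tp-ax)[::-1]))
```

```text
red 27 331.4296102385108 220.80366492146598
green 5 332.36301369863014 212.91780821917808
green [  10.32367641 -165.39510671] -0.004767539287631558
red axis [ -18.09632553 -165.03360507] 0.10447521019598029 centroid angle 0.013306897391792551
strip [ -30.54599643 -166.37952574] [  -9.22451257 -165.48637784] 0.041865099071159276 tip [   0.50245128 -164.6445156 ] 0.01785792849789385
```

Run:
```python
from kn import *
im=cv2.imread("pics/top0.png").astype(float)
from scipy.ndimage import map_coordinates
g=cv2.GaussianBlur(im.mean(-1),(0,0),.7)
def line(p,q,z,perp,name):
    # crop coords; find subpixel max gradient along normal at many points, fit line on world plane
    p=uv("top",p);q=uv("top",q);d=(q-p)/np.linalg.norm(q-p);n=np.array([-d[1],d[0]]);W=[]
    for s in np.linspace(.12,.88,40):
        c=p+(q-p)*s; t=np.arange(-3,3.01,.1); X=c+t[:,None]*n
        pr=map_coordinates(g,[X[:,1],X[:,0]],order=3); gr=np.abs(np.gradient(pr)); W.append(c+n*t[gr.argmax()])
    w=plane("top",np.array(W),z)[:,:2]
    l=cv2.fitLine(w.astype(np.float32),cv2.DIST_HUBER,0,.001,.001).ravel(); a=np.arctan2(l[1],l[0])-(np.pi/2 if perp else 0); a=(a+np.pi/2)%np.pi-np.pi/2
    r=np.abs((w-l[2:])@np.array([-l[1],l[0]])); print(name,a.round(4),"rms mm",(1000*np.sqrt((r**2).mean())).round(2),"len",np.linalg.norm(w[0]-w[-1]).round(3))
line((728,243),(638,582),.012,False,"plinth right")
line((530,186),(728,243),.012,True,"plinth back")
line((540,322),(692,368),.06,True,"housing back")
line((640,545),(692,368),.06,False,"housing right")
line((540,322),(497,495),.06,False,"housing left")
line((640,545),(497,495),.06,True,"housing front")
line((208,122),(497,205),.104,True,"pane back")
line((133,383),(427,466),.104,True,"pane front")
line((208,122),(133,383),.104,False,"pane left")
line((497,205),(427,466),.104,False,"pane right")
```

```text
plinth right -0.2385 rms mm 0.52 len 0.15
plinth back -0.247 rms mm 0.26 len 0.088
housing back -0.3087 rms mm 3.47 len 0.065
housing right -0.2543 rms mm 0.44 len 0.076
housing left -0.2553 rms mm 0.44 len 0.074
housing front -0.2454 rms mm 0.23 len 0.062
pane back -0.2485 rms mm 0.31 len 0.121
pane front -0.2469 rms mm 0.26 len 0.121
pane left -0.2465 rms mm 0.2 len 0.109
pane right -0.2488 rms mm 0.26 len 0.109
```

Long edges give station yaw = -0.247, which matches the tool angle the knob was left at (-0.2467). Knob error is about 0.02 or less, so I'm leaving it. Next, the handle position.

```bash
sed -i 's/^x,y,yaw,dz=r.x/r=least_squares(lambda p:f([p[0],p[1],-.247,p[2]]).ravel(),[.58,-.03,0],loss="soft_l1"); x,y,dz=r.x; yaw=-.247/' fit.py
python3 - <<'E'
from kn import *
print(x,y,yaw,dz)
a=tri(uv("scene",(403,411)),uv("top",(145,499)));b=tri(uv("scene",(572,322)),uv("top",(360,560)));print(a,b,(a+b)/2, np.linalg.norm(a-b), np.arctan2(*(a-b)[1::-1]))
print(st(x,y,yaw,[(-.13,0,.1005)]))
S=cv2.imread("pics/scene0.png")[:,:,::-1].astype(float);T=cv2.imread("pics/top0.png")[:,:,::-1].astype(float)
for I,n in((S,"scene"),(T,"top")):
    v,u=np.mgrid[:420,:560]; m=(I[...,0]-I[...,2]>80)&(abs(u-280)<45)&(v>195)&(v<255); print(n,m.sum(),u[m].mean(),v[m].mean()); 
    if n=="scene": cs=(u[m].mean(),v[m].mean())
    else: ct=(u[m].mean(),v[m].mean())
print(tri(cs,ct))
s=arm.read_state();print(s['eef_pos'],2*np.arctan2(*s['eef_rot'][1::-1]))
E
```

```text
0.5866453300841287 -0.032719703438575026 -0.247 -0.002171757893682033
[0.47302775 0.0539485  0.10185129] [ 0.44582648 -0.05828345  0.09694873] [ 0.45942712 -0.00216747  0.09940001] 0.11558526686092098 1.3330148682904852
[[ 0.46059079 -0.00093521  0.1005    ]]
scene 134 301.94029850746267 218.8134328358209
top 167 267.41317365269464 240.47305389221557
[0.46640494 0.00305655 0.09859727]
[ 4.61855406e-01 -4.37303354e-04  1.94300492e-01] -5.486119572507206
```

{"api": "carry_out", "payload": {"plan": [[[0, 0, 0, 0, 0, -10, 0.25], [0, 0, 0, 0, 0, -10, 0.25], [0, 0, 0, 0, 0, -10.2, 0.25], [-1, -1, 30, 0, 0, 0, 0.25], [0, 0, 35, 0, 0, 0, 0.25], [0, 0, 0, 0, 0, 0, 0.25]]]}}

```text
time_s: 8.6
eef_pos: [0.4584, -0.0007, 0.1268]
eef_rot: [-2.474, -1.928, 0.006]
force: [-0.3, -0.7, -0.2]
width: 0.374
```

```bash
python3 v.py a4
```

```text
(no output)
```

View pics/a4.png

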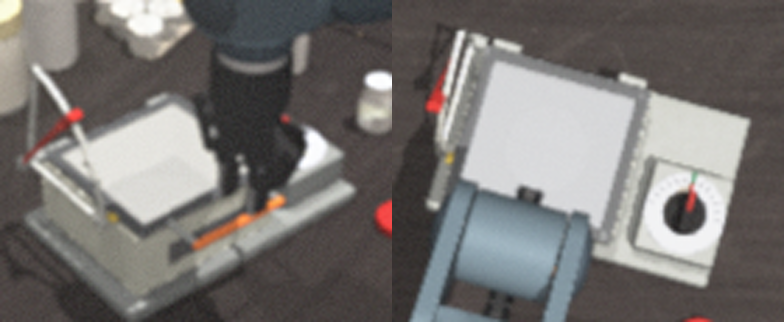

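The fingers stand over the handle with nothing in the way. Going down and then closing.

{"api": "carry_out", "payload": {"plan": [[[0, 1.5, 20, 0, 0, 0, 0.25], [0, 0, 15, 0, 0, 0, 0.25], [0, 0, 12, 0, 0, 0, 0.25], [0, 0, 0, 0, 0, 0, 0.25]]]}}

```text
time_s: 9.2
eef_pos: [0.4616, -0.0014, 0.0817]
eef_rot: [-2.476, -1.931, 0.002]
force: [-0.3, 0.2, -0.4]
width: 0.379
```

```bash
python3 v.py a5
```

```text
(no output)
```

View pics/a5.png

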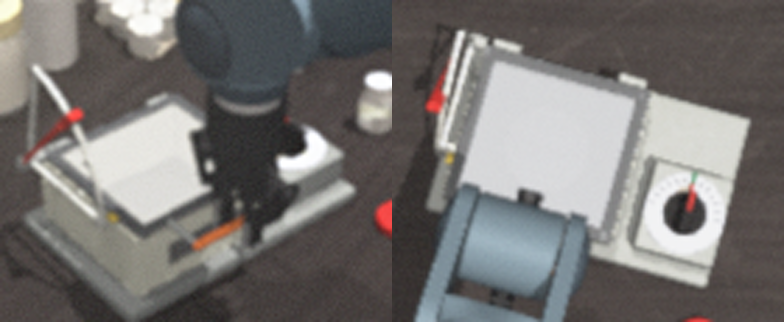

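{"api": "carry_out", "payload": {"plan": [[[0, 0, 0, 0, 0, 0, 1], [0, 0, 0, 0, 0, 0, 1], [0, 0, 0, 0, 0, 0, 1], [0, 0, 0, 0, 0, 0, 1]]], "squeeze": 40}}

```text
time_s: 9.8
eef_pos: [0.4602, -0.001, 0.0827]
eef_rot: [-2.473, -1.93, 0.006]
force: [-10.8, 0.9, 10.0]
width: 0.102
```

{"api": "carry_out", "payload": {"plan": [[[0, 0.3, -10.7, 0, 0, 0, 1], [0, 0.8, -10.8, 0, 0, 0, 1], [0, 3.2, -21.2, 0, 0, 0, 1], [0, 0, 0, 0, 0, 0, 1]]]}}

```text
time_s: 10.3
eef_pos: [0.4641, -0.002, 0.1254]
eef_rot: [-2.473, -1.93, 0.007]
force: [-9.1, 1.2, 1.4]
width: 0.094
```

```bash
python3 v.py a6
```

```text
(no output)
```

View pics/a6.png

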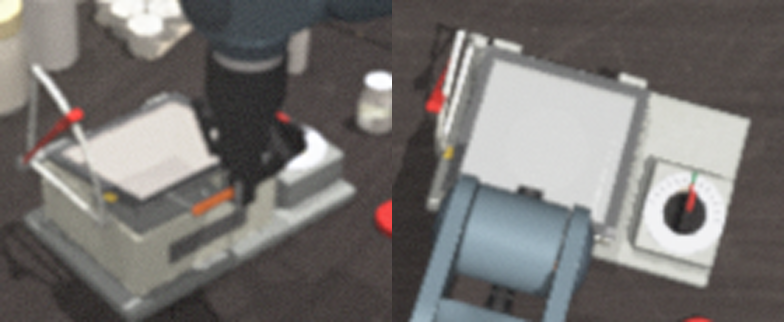

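The flap is rising with the handle (yellow pointer moved up, pane lifted). Continuing along the arc.

{"api": "carry_out", "payload": {"plan": [[[0, 4.3, -20.8, 0, 0, 0, 1], [0, 7.4, -20.2, 0, 0, 0, 1], [0, 9.4, -19.4, 0, 0, 0, 1], [0, 11.2, -18.3, 0, 0, 0, 1], [0, 13, -17.1, 0, 0, 0, 1], [0, 7, -8, 0, 0, 0, 1], [0, 0, 0, 0, 0, 0, 1], [0, 0, 0, 0, 0, 0, 1]]]}}

```text
time_s: 11.4
eef_pos: [0.515, -0.015, 0.2315]
eef_rot: [-2.474, -1.93, 0.007]
force: [-16.9, 2.9, 14.7]
width: 0.1
```

```bash
python3 v.py a7
```

```text
(no output)
```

View pics/a7.png

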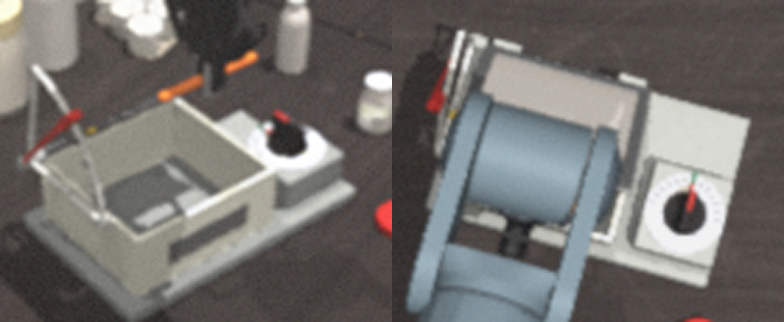

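```bash
cat > ang.py <<'E'
from kn import *
s=arm.read_state(); p=s['eef_pos']+[0,0,.019]; i=inv(p); h=p[2]*1000-100.5
print("t",s['time_s'],"F",s['force'].round(1),"st",i,h,"radius",np.hypot(85-i[0],h),"angle",np.arctan2(h,85-i[0]),"w",s['width'])
# visual: orange ends in scene, tri with known y plane? fit angle by handle ends
im=np.mean([snapshot("scene")[0].astype(float) for _ in range(3)],0); np.save("/tmp/sc.npy",im)
v,u=np.mgrid[:420,:560]; m=((im[...,0]-im[...,2]>70)&(im[...,1]-im[...,2]>10)&(abs(u-285)<60)&(v>110)&(v<235))
k,lab,stt,_=cv2.connectedComponentsWithStats(m.astype(np.uint8))
print([(stt[j].tolist()) for j in range(1,k) if stt[j][4]>4])
E
python3 ang.py
python3 - <<'E'
from kn import *
im=np.load("/tmp/sc.npy"); a,b=220,140
z=cv2.resize(im[b:b+80,a:a+105],None,fx=7.5,fy=7.5,interpolation=cv2.INTER_CUBIC)
for ang in(.6,.65,.7,.75):
    P=[(85-r*np.cos(ang),yy,100.5+r*np.sin(ang)) for r,yy in((215,55),(215,-55),(130,93))]
    for q in proj("scene",st(x,y,yaw,np.array(P)/1000)+[0,0,dz]): cv2.circle(z,tuple(int(k) for k in ((q-[a,b]+.5)*7.5-.5).round()),3,(255,0,255),1)
cv2.imwrite("pics/b1.png",np.clip(z,0,255)[:,:,::-1].astype(np.uint8))
E
```

```text
t 11.5 F [-17.3   2.3  14.3] st [-73.89024283  -0.30528369] 149.87134911449067 radius 218.4205360089988 angle 0.7561965715186965 w 0.09214431405602694
[[267, 119, 15, 15, 92], [300, 158, 12, 8, 48], [276, 167, 16, 9, 63]]
```

View pics/b1.png

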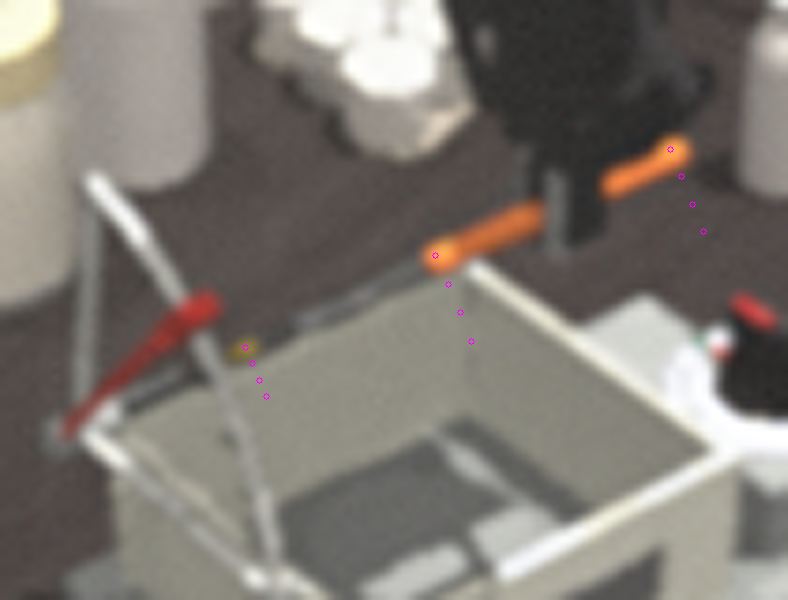

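{"api": "carry_out", "payload": {"plan": [[[0, -1.3, -1.3, 0, 0, 0, 1], [0, 6, -6.7, 0, 0, 0, 1], [0, 4, -4.2, 0, 0, 0, 1], [0, 0, 0, 0, 0, 0, 1]]]}}

```text
time_s: 12.15
eef_pos: [0.5253, -0.0176, 0.2427]
eef_rot: [2.477, 1.932, -0.001]
force: [-6.4, -0.1, 6.3]
width: 0.101
```

```bash
python3 ang.py; sed 's/im=avg(n);/im=np.load(f"\/tmp\/{n}i.npy");/; s/np.save([^)]*)$//; s/; np.save(f"[^;]*$//' idx.py > idx2.py; sed -i 's/np.arange(.6,1.05,.01)/np.arange(.76,1.0,.005)/; s/r0,r1,w,h) in.*:/r0,r1,w,h) in((123,153,7,5),):/' idx2.py
sed -i 's/m=(red>45)/m=(red>75)/' idx2.py
grep -n "avg\|load" idx2.py; python3 idx2.py
```

```text
t 12.15 F [-6.4 -0.1  6.3] st [-63.1476498   -0.36199146] 161.23890322569315 radius 218.96508866598586 angle 0.827686519661015 w 0.10071290337616208
[[267, 120, 12, 9, 58], [298, 153, 12, 8, 48], [274, 162, 16, 9, 63]]
3:def avg(n,k=4):
8:        im=np.load(f"/tmp/{n}i.npy"); cr=im[b:b+e,a:a+c]; 
scene no shift [0.509 0.875 0.    0.   ] free [[0.542, 0.85, -0.5, -1.5], [0.538, 0.86, 0.0, -1.0], [0.535, 0.845, -0.5, -1.5], [0.534, 0.85, 0.0, -1.5], [0.53, 0.855, 0.0, -1.5], [0.529, 0.88, 0.5, 0.0]]
top no shift [0.671 0.875 0.    0.   ] free [[0.716, 0.86, -0.5, -0.5], [0.715, 0.875, -0.5, 0.0], [0.714, 0.865, -0.5, -0.5], [0.712, 0.87, -0.5, 0.0], [0.711, 0.91, -1.0, 1.5], [0.71, 0.885, -0.5, 0.5]]
```

View pics/idx.png

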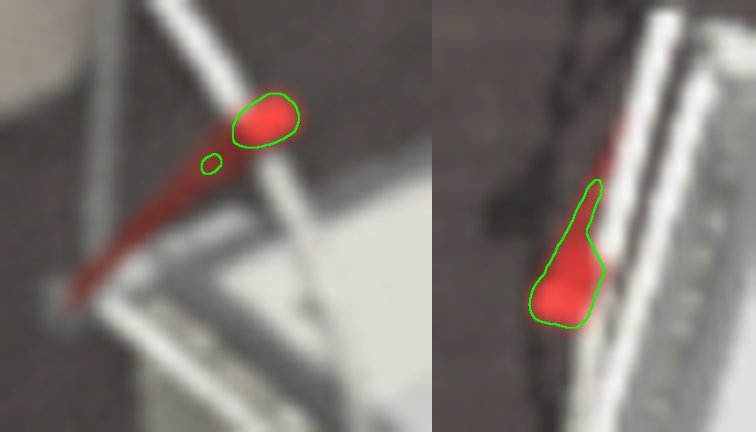

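Index is 0.875 in both views with no shift, and the flap is now about 0.828. Raising it another 0.047.

{"api": "carry_out", "payload": {"plan": [[[0, 4, -3.8, 0, 0, 0, 1], [0, 3.2, -3.2, 0, 0, 0, 1], [0, 0, 0, 0, 0, 0, 1], [0, 0, 0, 0, 0, 0, 1]]]}}

```text
time_s: 12.8
eef_pos: [0.5322, -0.0194, 0.2494]
eef_rot: [2.477, 1.932, -0.001]
force: [-6.3, -0.7, 5.3]
width: 0.1
```

```bash
python3 ang.py
python3 - <<'E'
from kn import *
im=np.load("/tmp/sc.npy"); a,b=220,140
z=cv2.resize(im[b:b+80,a:a+105],None,fx=7.5,fy=7.5,interpolation=cv2.INTER_CUBIC)
for ang in(.825,.875,.925):
    P=[(85-r*np.cos(ang),yy,100.5+r*np.sin(ang)) for r,yy in((215,55),(215,-55),(130,93),(138,114),(0,114))]
    for q in proj("scene",st(x,y,yaw,np.array(P)/1000)+[0,0,dz]): cv2.circle(z,tuple(int(k) for k in ((q-[a,b]+.5)*7.5-.5).round()),3,(255,0,255),1)
cv2.imwrite("pics/b2.png",np.clip(z,0,255)[:,:,::-1].astype(np.uint8))
E
```

```text
t 12.8 F [-6.3 -0.7  5.3] st [-56.07901645  -0.3655426 ] 167.89807893259206 radius 219.30128543055798 angle 0.8719806729830886 w 0.10010616809423711
[[274, 120, 4, 4, 11], [267, 124, 6, 5, 20], [296, 150, 12, 8, 49], [272, 158, 16, 10, 65], [247, 180, 4, 3, 7]]
```

View pics/b2.png

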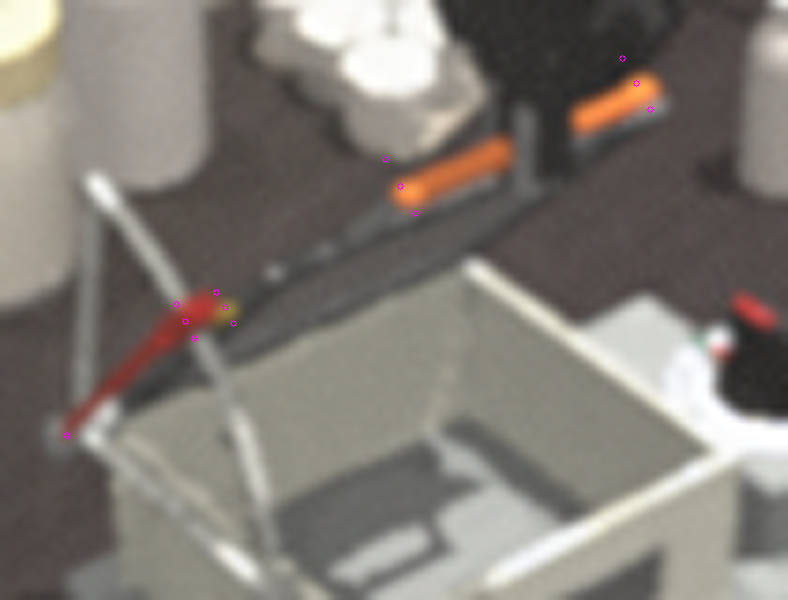

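```bash
cat > cmp.py <<'E'
from kn import *
from scipy.ndimage import map_coordinates
im=np.mean([snapshot("scene")[0].astype(float) for _ in range(4)],0); np.save("/tmp/sc2.npy",im)
i0=np.load("/tmp/scenei.npy")
def scan(I,fn,rs,yy,lo=.7,hi=1.05):
    A=np.arange(lo,hi,.004);o=[]
    for r in rs:
        q=proj("scene",st(x,y,yaw,np.c_[85-r*np.cos(A),np.full(len(A),yy),100.5+r*np.sin(A)]/1000)+[0,0,dz])
        s=np.stack([map_coordinates(I[...,k],[q[:,1],q[:,0]],order=1) for k in range(3)],-1); w=fn(s); w=np.clip(w-.4*w.max(),0,None)
        o.append((w*A).sum()/w.sum())
    return np.array(o)
red=lambda s:np.clip(s[:,0]-s[:,1:].max(-1),0,None); yel=lambda s:np.clip(s[:,:2].min(-1)-s[:,2],0,None); ora=lambda s:np.clip(s[:,0]-s[:,2],0,None)
rs=np.arange(60,156,8)
print("idx before",dict(zip(rs.tolist(),scan(i0,red,rs,114).round(3))))
print("idx now",dict(zip(rs.tolist(),scan(im,red,rs,114).round(3))))
print("yellow",scan(im,yel,[126,128,130,132,134],93).round(3), scan(im,yel,[126,130,134],96).round(3))
for yy in(-52,-45,-38,20,30,40,48): print("handle",yy,scan(im,ora,[215],yy).round(3))
E
python3 cmp.py
```

```text
idx before {60: np.float64(0.91), 68: np.float64(0.904), 76: np.float64(0.901), 84: np.float64(0.896), 92: np.float64(0.895), 100: np.float64(0.894), 108: np.float64(0.894), 116: np.float64(0.888), 124: np.float64(0.884), 132: np.float64(0.885), 140: np.float64(0.882), 148: np.float64(0.875)}
idx now {60: np.float64(0.904), 68: np.float64(0.897), 76: np.float64(0.896), 84: np.float64(0.895), 92: np.float64(0.894), 100: np.float64(0.893), 108: np.float64(0.89), 116: np.float64(0.885), 124: np.float64(0.883), 132: np.float64(0.882), 140: np.float64(0.882), 148: np.float64(0.876)}
yellow [0.865 0.863 0.861 0.861 0.86 ] [0.861 0.859 0.857]
handle -52 [0.86]
handle -45 [0.857]
handle -38 [0.856]
handle 20 [0.861]
handle 30 [0.861]
handle 40 [0.861]
handle 48 [0.859]
```

With the same radius in the same view, the index reads about 0.883 and the flap's yellow pointer about 0.861. I'll raise the flap by about 0.02 rad, which is 4 mm at the handle.

{"api": "carry_out", "payload": {"plan": [[[0, 1.6, -1.5, 0, 0, 0, 1], [0, 1.5, -1.5, 0, 0, 0, 1], [0, 0, 0, 0, 0, 0, 1], [0, 0, 0, 0, 0, 0, 1], [0, 0, 0, 0, 0, 0, 1], [0, 0, 0, 0, 0, 0, 1]]]}}

```text
time_s: 13.9
eef_pos: [0.5351, -0.0201, 0.252]
eef_rot: [2.477, 1.932, -0.001]
force: [-6.5, -0.0, 4.3]
width: 0.099
```

```bash
python3 cmp.py; python3 v.py a8; python3 knz.py k3; python3 -c "
from h import *
s=arm.read_state();print(s['time_s'],s['force'],s['width'],s['eef_pos'])
cv2.imwrite('pics/topend.png',snapshot('top')[0][:,:,::-1])"
```

```text
idx before {60: np.float64(0.91), 68: np.float64(0.904), 76: np.float64(0.901), 84: np.float64(0.896), 92: np.float64(0.895), 100: np.float64(0.894), 108: np.float64(0.894), 116: np.float64(0.888), 124: np.float64(0.884), 132: np.float64(0.885), 140: np.float64(0.882), 148: np.float64(0.875)}
idx now {60: np.float64(0.904), 68: np.float64(0.897), 76: np.float64(0.896), 84: np.float64(0.895), 92: np.float64(0.893), 100: np.float64(0.892), 108: np.float64(0.89), 116: np.float64(0.885), 124: np.float64(0.883), 132: np.float64(0.883), 140: np.float64(0.882), 148: np.float64(0.876)}
yellow [0.887 0.885 0.882 0.879 0.877] [0.878 0.881 0.877]
handle -52 [0.878]
handle -45 [0.875]
handle -38 [0.876]
handle 20 [0.88]
handle 30 [0.88]
handle 40 [0.88]
handle 48 [0.878]
14.5 [-6.16569935  0.45002797  4.39476189] 0.09615048609164062 [ 0.53512782 -0.02011208  0.25200885]
```

View pics/a8.png

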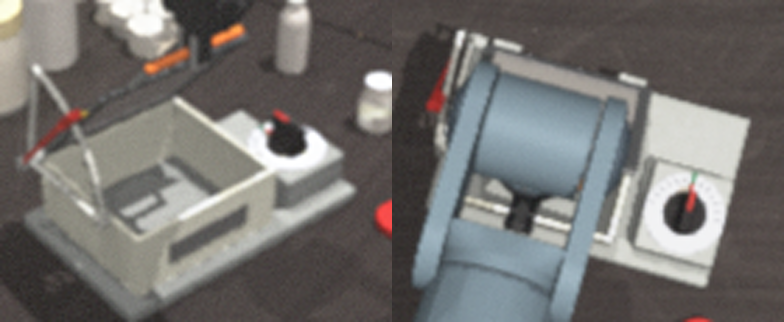

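View pics/k3.png

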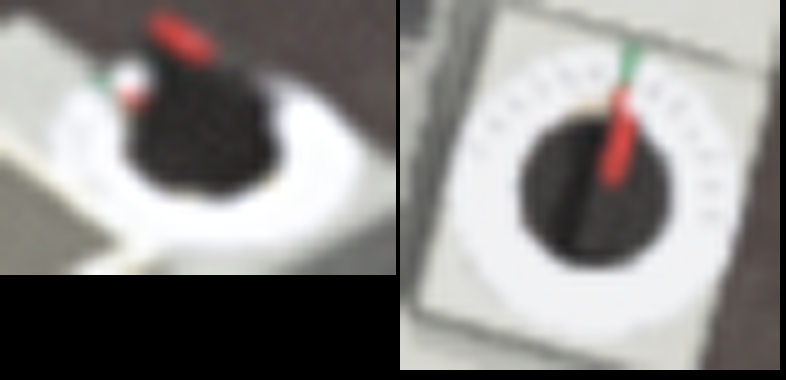

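View pics/topend.png

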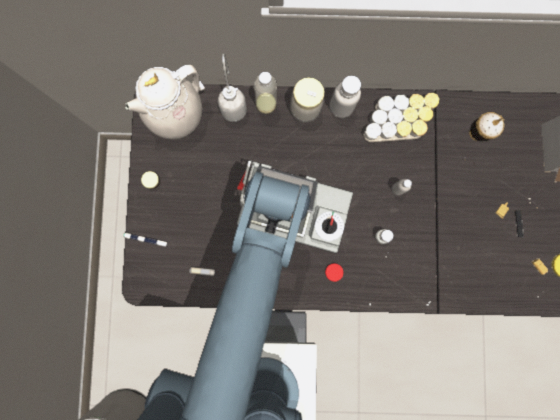

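The flap (yellow 0.882, handle 0.878) matches the index (0.883). The pointer is on green at k3 (620,95)/(629,65), and the bystanders in the top view are where they started. Handing in.

```bash
python3 -c "
from plant import arm
print(arm.hand_in()); s=arm.read_state(); print(s['time_s'],s['force'],s['width'])"
```

```text
the job is handed in; nothing more can be done
None
the job is handed in; nothing more can be done
```

I turned the tare knob to zero with the flap shut, then lifted the flap by its handle to the index angle. I handed in at 14.5 s with the gripper still holding the handle (40 N grip, about 8 N on the wrist).

- **Knob:** the pointer stands at the green mark. Its low tip is about 0.02 rad from zero. The red strip on top of the bar read 0.04 rad off in the picture, but the tool angle at release matched the station's yaw to within 0.001 rad. I took the knob as good and left it.
- **Flap:** in the scene view, the yellow pointer reads 0.88 rad, the handle 0.88 and the red index arm 0.88.
    - Before the last 0.02 rad lift, the arm's own position gave 0.872 rad where the picture gave 0.861. The bar probably shifted a few millimetres in the pads, so I went by the picture.
    - The top view put the index at about 0.875 from the clip's outline. The true match could therefore be off by roughly 0.01–0.02 rad.
- **Index arm:** it did not move (same reading before and after, within about 0.005 rad).
- **Other things:** the last top view shows the things on the table where they started.

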